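# Switch over the locking toggle of a spot welder console

### The arm

A 6-joint arm with a two-finger parallel gripper is mounted at the origin on the work surface. World frame = base frame: x ahead of the robot, y to its left, z up, the work surface at z = 0. Lengths are in m, angles in rad, forces in N, time in s.
With the tool pointing down it reaches from about 0.35 to 0.975 m from the base axis. Payload 4.9 kg.
Tool frame: the origin (TCP) lies at the very end of the fingers, on their centre line; the grasp point (between the pads) lies 19 mm behind it; x points along the fingers, y is the direction in which the jaws open and shut, and the axes are right-handed (so a half turn about x gives the same grasp; the last joint's range is limited). The gripper opens to 85 mm and grips with 20 to 120 N. Pads are 22 mm wide; open, the fingers measure 114 mm over their backs; the gripper's body (76 mm by 85 mm) begins 54 mm behind the grasp point. The pads swing forward as they close: fully open they stand 13 mm farther back than shut.
Start: joints at [-1.223, 0.053, 1.613, -0, 1.476, -0.119], TCP at [0.281, -0.558, 0.231] pointing down, gripper open.
Joint ranges: [-3.01, 3.01], [-1.01, 2.22], [0.06, 2.58], [-1.02, 4.17], [0.09, 2.62], [-3.14, 3.14]. Speed limits (rad/s): [2.57, 2.57, 3.14, 3.14, 3.14, 3.14].

### API

Orientations are given as a unit quaternion [w, x, y, z].
In Python, from plant import manip gives the robot as it stands.
- The arm moves only by the tool play_rows, never from a script. Its argument "plan" is a list of rows, each a list of 5 numbers: the shift along the tool's x, y, z in mm, then the turn about the tool's x in rad, then the closure, from -1 (fully open) to 1 (shut). A call has 1 to 8 rows; each row is the pose to reach, as a shift and turn from the pose commanded when the call began, along the tool's axes at that moment; what a row does not reach only later rows make up. A row lasts 1/8 s, in which the tool goes at most 62.5 mm and 10.7 degrees, less where a joint would pass 70% of its speed; a pose out of reach is approached as far as the arm can. A call with a gripper value outside its range is refused whole. The fingers move at their own pace and stop on an object; the grip force is fixed at half the most. Time passes only in rows, so rows that repeat a pose let the fingers close. It gives the time, the measured TCP pose, the force and the opening at its end, in the units of the state.
- manip.state(): the state, without advancing time (a new reading comes with each control period).
- manip.grab_frame(name): name is "side" or "top"; returns a dict with "img" (480x640x3 uint8, red, green, blue), "range_z" (480x640 float32, m along the optical axis (not along the pixel's ray), 0 where there is no reading), "fx", "fy", "cx", "cy" (pixels), "origin" and "rotation" of the camera in the world. Camera axes: x right, y up, looking along -z (the intrinsics and any distortion apply to the point x, -y, -z); pixel columns grow to the right and rows downward; lengths in m; the calibration is good to about 2 mm. A picture is of the moment at which its call begins.
- manip.job_done(): hands the job in, once; it reports no verdict.
The state is a dict: "time": time; "joint_pos": joint angles; "joint_vel": joint speeds; "joint_efforts": joint torques, N m; "tool_pos": TCP position; "tool_rot": TCP orientation; "contact_force": force on the tool from outside, world axes, zero at the start; "ft_torque": the same for the moment, N m; "gripper_width": opening from 0.0 (shut) to 1.0 (fully open).
Only numpy, scipy, OpenCV 4.12 (cv2) and the standard library are available. Lean on these libraries where they do the work, as an engineer would, in place of code of your own. Each camera call takes 0.05 s, during which the arm holds its last target. There are 200 camera calls.

### The job

Switch the spot welder on at its bench console: pull the locking toggle bat outward along its own length to free it from its notch, flip it from the robot's side over to the far side, let it drop fully home into the far notch and let go. Leave the plain ball-ended lever beside it as it is.

Things in the scene. Friction and masses are not known exactly. Their poses are not given: they have to be found in the camera images.
- bat_grip (a point): Middle of the locking bat's tapered aluminium head (36 mm long, 14 mm across below, 22 at the top), on its axis. z points outward along the bat, y along the level hinge axis; the bat flips by turning positively about y. Hinge pivot: 97 mm along -z with the bat in. Below: thin shank, 40 mm cross pin in one of two notches of a 34 mm wide steel gate, gate top 46 mm below this point at the start
- bat_swing (a joint): Swing of the locking bat about its hinge, rad: 0 = leaning 24 degrees from upright to the robot's side (start), 0.84 = leaning 24 degrees to the far side (end stop). Swings easily once pulled out; while in, the ridge between the notches blocks it. It stands on a white and blue console 210 x 370 x 70 mm, in one of three places 110 mm apart in a row along the hinge axis
- bat_pull (a joint): How far the locking bat is pulled out along its length, m: 0 = in, locked in a notch; 0.020 = end stop. A spring pulls it in with 6 N at 0, 10 N at 0.020. Pull at least 0.013 to clear the ridge; about 0.016 is good. Let in over the far notch, it slips home by itself
- plain_tip (a point): Bystander, not to be moved: centre of the 26 mm aluminium ball on the end of the plain lever (10 mm rod, 75 mm from its pivot, on a plain 70 x 50 mm block, no gate), 110 or 220 mm to one side of the locking bat; its lean differs each time. The third place on the console holds a flat round gauge 26 mm high

How it is judged:
On the way:
1. the locking bat is pulled out of its near notch (value of joint bat_pull above 0.009 m and value of joint bat_swing below 0.6 rad), for 0.05 s.
At the end, for the whole second after the job is handed in: The locking bat leans to the far side (swing above 0.70 rad of 0.84) and is fully in its far notch (pull below 4 mm); the plain lever's ball is within 12 mm of where it started (value of joint bat_swing above 0.7 rad and value of joint bat_pull below 0.004 m and distance of plain_tip from where it was at the start of the episode below 0.012 m); the robot touches nothing.
It fails at once if the plain lever is moved (its ball by more than 20 mm) (distance of plain_tip from where it was at the start of the episode above 0.02 m).
It also fails if it takes over 32 s, if anything falls off the work surface, if the arm or the gripper's body presses on something with over 40 N, if the wrist force passes 120 N, or if a joint passes its speed limit or range.

## Working session

There is one attempt and no reset: what is moved stays moved. The work goes in short steps, Python scripts to look and compute and a tool call to move; the robot and the scene stay as the last step left them, time stands still between calls to the robot, and variables do not carry over. Pictures are saved under pics/ and viewed, about 8 in all and at most 12, crops included, and the job is handed in when it is done.

Besides the shell and the picture viewer there is one more tool, called after "Request:" as name(argument=value, ...) on one line, values as JSON. play_rows: Moves the arm, as the interface text tells. Its arguments: {"type":"object","properties":{"plan":{"type":"array"}},"required":["plan"]}

```bash
mkdir -p pics; cat > h.py <<'E'
import numpy as np, cv2
from plant import manip
def grab(n,tag):
    f=manip.grab_frame(n); cv2.imwrite(f'pics/{tag}.png',f['img'][:,:,::-1]); np.savez(f'{tag}.npz',**{k:np.array(v) for k,v in f.items() if v is not None}); return f
def cloud(f):
    r,c=np.mgrid[:480,:640]; z=f['range_z']
    P=np.stack([(c-f['cx'])/f['fx']*z,-(r-f['cy'])/f['fy']*z,-z],-1)
    return P@np.array(f['rotation']).T+f['origin']
E
python3 - <<'E'
from h import *
for n in('side','top'):
    f=grab(n,n+'0'); print(n,f.keys(),f['origin'],np.round(f['rotation'],3),f['fx'])
print(manip.state())
a=[cv2.imread(f'pics/{n}0.png') for n in('side','top')]
E
```

```text
side dict_keys(['img', 'range_z', 'fx', 'fy', 'cx', 'cy', 'origin', 'rotation']) [ 0.4228707  -0.69236245  0.66538402] [ 0.879  0.472 -0.034 -0.06 ] 585.0682605538651
top dict_keys(['img', 'range_z', 'fx', 'fy', 'cx', 'cy', 'origin', 'rotation']) [0.43288667 0.02221766 0.81516368] [-0.695 -0.07   0.074  0.711] 487.65805584813546
{'time': 0.1, 'joint_pos': array([-1.22302089e+00,  5.33033653e-02,  1.61416812e+00, -2.32647554e-05,
        1.47602681e+00, -1.19021010e-01]), 'joint_vel': array([-0.00135438, -0.00178549, -0.00320462,  0.00075884, -0.00080833,
        0.00040017]), 'joint_efforts': array([-4.27142584e-05, -3.94905066e+01, -3.71363354e+01, -1.98153143e-04,
        3.87524982e-03, -3.21674668e-05]), 'tool_pos': array([ 0.28105227, -0.55759677,  0.23017138]), 'tool_rot': array([-0.16287543, -0.68784881, -0.16421225,  0.68801886]), 'contact_force': array([0.30899052, 0.07567837, 0.65194875]), 'ft_torque': array([ 0.00465883, -0.03483943,  0.03860138]), 'gripper_width': 1.000200575853981}
```

View pics/side0.png

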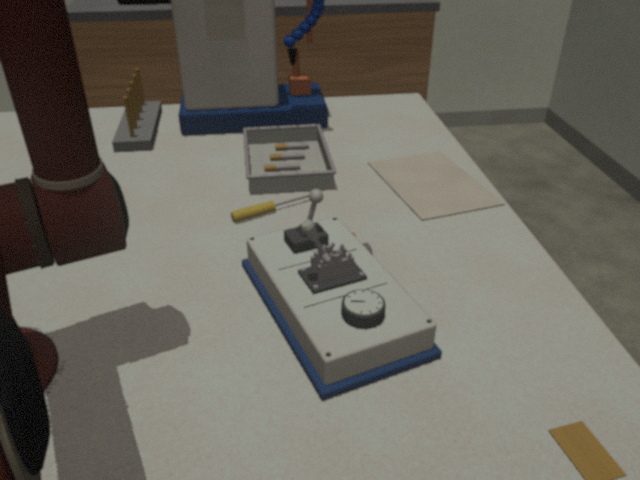

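View pics/top0.png

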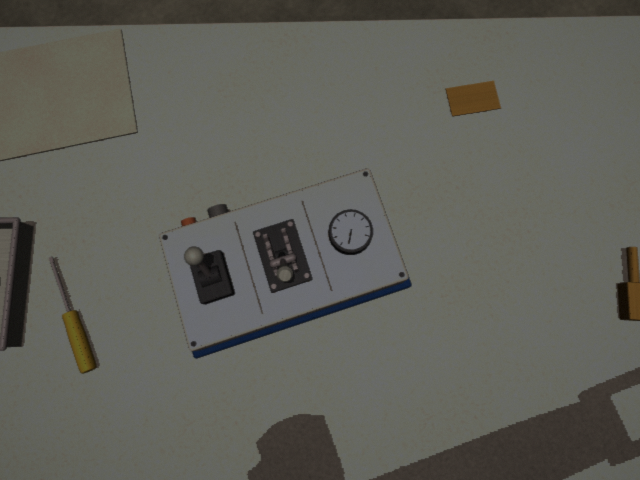

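The bat (head at top-view pixel 285,273) is in the middle place. The plain lever is to its left (ball at 195,256) and the gauge to its right (350,231).

```bash
python3 - <<'E'
from h import *
T=dict(np.load('top0.npz'));S=dict(np.load('side0.npz'))
P=cloud(T);Q=cloud(S)
m=(abs(P[...,2]-.07)<.006)&(P[...,0]>.25)&(P[...,0]<.65)&(abs(P[...,1])<.35)
(c,s,a)=cv2.minAreaRect((P[m][:,:2]*1000).astype(np.float32));print('console',c,s,a,np.median(P[m][:,2]))
box=cv2.boxPoints((c,s,a));print(box)
for n,X in(('top',P),('side',Q)):
    print(n)
    m=(X[...,2]>.085)&(X[...,0]>.3)&(X[...,0]<.65)&(abs(X[...,1]-.1)<.25)&(X[...,2]<.3)
    k,l,st,ce=cv2.connectedComponentsWithStats(m.astype(np.uint8))
    for i in range(1,k):
        if st[i,4]<15: continue
        p=X[l==i]; print(i,st[i],p.min(0).round(4),p.max(0).round(4))
        for lo in np.arange(.085,.2,.01):
            q=p[(p[:,2]>=lo)&(p[:,2]<lo+.01)]
            if len(q): print('  ',round(lo,3),len(q),q.mean(0).round(4),np.ptp(q,0).round(3))
a=cv2.imread('pics/top0.png')[190:320,160:400];b=cv2.imread('pics/side0.png')[180:340,240:440]
a=cv2.resize(a,None,fx=3,fy=3,interpolation=3);b=cv2.resize(b,(400,390),interpolation=3)
a=a[:,150:550];cv2.imwrite('pics/crop0.png',cv2.convertScaleAbs(np.hstack([a,b]),alpha=1.6))
E
```

```text
Traceback (most recent call last):
  File "h.py", line 8, in cloud
    return P@np.array(f['rotation']).T+f['origin']
           ~^~~~~~~~~~~~~~~~~~~~~~~~~~
ValueError: matmul: Input operand 1 has a mismatch in its core dimension 0, with gufunc signature (n?,k),(k,m?)->(n?,m?) (size 4 is different from 3)
```

Rotation is a quaternion (w,x,y,z).

```bash
sed -i 's/return P@np.array(f\[.rotation.\]).T/return P@R_(f["rotation"]).T/' h.py; cat >> h.py <<'E'
from scipy.spatial.transform import Rotation as Ro
def R_(q): return Ro.from_quat(np.roll(q,-1)).as_matrix()
E
cat > m.py <<'E'
from h import *
T=dict(np.load('top0.npz'));S=dict(np.load('side0.npz'))
P=cloud(T);Q=cloud(S)
m=(abs(P[...,2]-.07)<.006)&(P[...,0]>.25)&(P[...,0]<.65)&(abs(P[...,1])<.35)
(c,s,a)=cv2.minAreaRect((P[m][:,:2]*1000).astype(np.float32));print('console',c,s,a,np.median(P[m][:,2]))
box=cv2.boxPoints((c,s,a));print(box)
for n,X in(('top',P),('side',Q)):
    print(n)
    m=(X[...,2]>.085)&(X[...,0]>.3)&(X[...,0]<.65)&(abs(X[...,1]-.1)<.25)&(X[...,2]<.3)
    k,l,st,ce=cv2.connectedComponentsWithStats(m.astype(np.uint8))
    for i in range(1,k):
        if st[i,4]<15: continue
        p=X[l==i]; print(i,st[i],p.min(0).round(4),p.max(0).round(4))
        for lo in np.arange(.085,.2,.01):
            q=p[(p[:,2]>=lo)&(p[:,2]<lo+.01)]
            if len(q): print('  ',round(lo,3),len(q),q.mean(0).round(4),np.ptp(q,0).round(3))
a=cv2.imread('pics/top0.png')[190:320,160:400];b=cv2.imread('pics/side0.png')[180:340,240:440]
a=cv2.resize(a,None,fx=3,fy=3,interpolation=3);b=cv2.resize(b,(400,390),interpolation=3)
a=a[:,150:550];cv2.imwrite('pics/crop0.png',cv2.convertScaleAbs(np.hstack([a,b]),alpha=1.6))
E
python3 m.py
```

```text
console (551.509765625, 88.52474975585938) (190.3038330078125, 350.16021728515625) 16.985111236572266 0.07004536630665803
[[ 409.36334   228.1719  ]
 [ 511.65326  -106.71457 ]
 [ 693.6562    -51.122406]
 [ 591.3663    283.76407 ]]
top
1 [ 329  209   44   45 1550] [ 0.5494 -0.0494  0.0852] [0.6169 0.016  0.1019]
   0.085 197 [ 0.5741 -0.015   0.0932] [0.068 0.065 0.01 ]
   0.095 1353 [ 0.5829 -0.0166  0.0971] [0.066 0.065 0.007]
2 [263 228  36  54 856] [0.4996 0.063  0.0851] [0.5862 0.1134 0.1925]
   0.085 73 [0.5533 0.089  0.0902] [0.062 0.045 0.01 ]
   0.095 31 [0.548  0.0864 0.0999] [0.058 0.044 0.01 ]
   0.105 123 [0.5545 0.089  0.1102] [0.069 0.05  0.009]
   0.115 307 [0.5438 0.0862 0.1213] [0.063 0.048 0.01 ]
   0.125 70 [0.5476 0.0869 0.1268] [0.032 0.038 0.01 ]
   0.135 15 [0.5314 0.0818 0.14  ] [0.007 0.009 0.009]
   0.145 3 [0.5283 0.0821 0.1484] [0.001 0.003 0.004]
   0.155 5 [0.5253 0.0794 0.1597] [0.004 0.011 0.004]
   0.165 9 [0.5232 0.0775 0.1698] [0.002 0.011 0.007]
   0.175 51 [0.5082 0.0741 0.1827] [0.022 0.019 0.01 ]
   0.185 169 [0.5099 0.0759 0.1883] [0.018 0.018 
[... 820 characters left out ...]
.01 ]
   0.105 308 [0.5501 0.0838 0.1095] [0.07  0.052 0.01 ]
   0.115 254 [0.5447 0.0878 0.1204] [0.061 0.133 0.01 ]
   0.125 85 [0.5355 0.1192 0.1289] [0.042 0.129 0.009]
   0.135 57 [0.5279 0.1389 0.1398] [0.013 0.127 0.01 ]
   0.145 53 [0.527  0.1367 0.1493] [0.024 0.128 0.01 ]
   0.155 87 [0.5274 0.1374 0.1608] [0.04  0.132 0.01 ]
   0.165 154 [0.5279 0.1502 0.1701] [0.046 0.139 0.01 ]
   0.175 100 [0.5144 0.0955 0.1797] [0.046 0.14  0.01 ]
   0.185 75 [0.508  0.0736 0.1879] [0.019 0.019 0.007]
2 [ 342  289   44   34 1195] [ 0.5478 -0.0524  0.085 ] [0.6144 0.0155 0.1004]
   0.085 292 [ 0.5765 -0.0383  0.091 ] [0.066 0.068 0.01 ]
   0.095 903 [ 0.581  -0.0194  0.097 ] [0.066 0.067 0.005]
```

View pics/crop0.png

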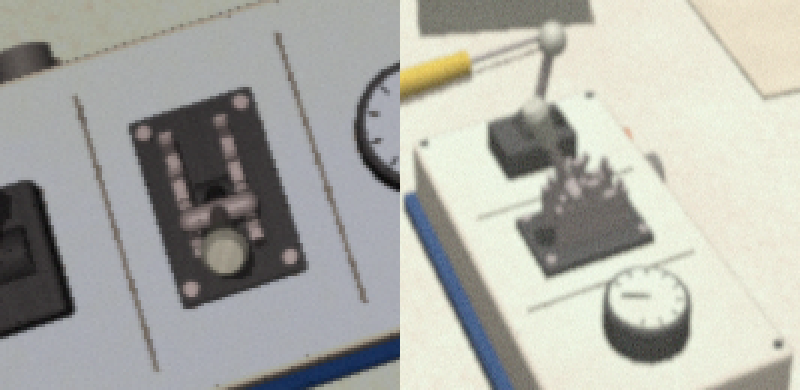

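```bash
cat > g.py <<'E'
from h import *
u=np.array([.956,.292,0]);h=np.array([-.292,.956,0]);z=np.array([0,0,1.])
piv=np.array([.5547,.0896,.083])
def tgt(r,deg): # TCP for grasp at radius r, lean deg
    t=np.radians(deg); return piv+r*(np.cos(t)*z+np.sin(t)*u)-.019*z
def show():
    s=manip.state(); R=R_(s['tool_rot']); print('t',s['time'],'tcp',s['tool_pos'].round(4),'F',s['contact_force'].round(1),'w',round(s['gripper_width'],3)); print(R.round(3)); return s,R
def rel(p,s,R): return (1000*R.T@(np.array(p)-s['tool_pos'])).round(1)
E
python3 - <<'E'
from g import *
s,R=show()
for sg in(1,-1):
    hy=R.T@(sg*h); print('turn about x',np.arctan2(hy[2],hy[1]))
p=tgt(.097,-24); print('target',p); print('above',rel(p+[0,0,.08],s,R),'at',rel(p,s,R))
print(s['joint_pos'])
E
```

```text
t 0.1 tcp [ 0.2811 -0.5576  0.2302] F [0.3 0.1 0.7] w 1.0
[[-0.001  0.45  -0.893]
 [ 0.002 -0.893 -0.45 ]
 [-1.    -0.002 -0.   ]]
turn about x -2.971233370260832
turn about x 0.17035928332896116
target [0.5169825  0.07807959 0.15261391]
above [  -1.5 -461.5 -496.8] at [  78.5 -461.3 -496.7]
[-1.22302089e+00  5.33033653e-02  1.61416812e+00 -2.32647554e-05
  1.47602681e+00 -1.19021010e-01]
```

Request:
play_rows(plan=[[-5,-38,-41,0.02,-1],[-10,-76,-82,0.04,-1],[-15,-115,-124,0.08,-1],[-20,-154,-166,0.12,-1],[-20,-193,-208,0.17,-1],[-20,-232,-250,0.17,-1],[-20,-271,-292,0.17,-1],[-20,-310,-334,0.17,-1]])

```text
time: 1.1
tool_pos: [0.4401, -0.1291, 0.251]
tool_rot: [0.104, 0.699, 0.104, -0.699]
contact_force: [1.0, -0.4, 0.9]
gripper_width: 0.999
```

```bash
python3 - <<'E'
from g import *
s,R=show(); hy=R.T@-h; print('turn',np.arctan2(hy[2],hy[1])); p=tgt(.097,-24); print(rel(p+[0,0,.08],s,R),rel(p,s,R),s['joint_pos'].round(2))
E
```

```text
t 1.1 tcp [ 0.4401 -0.1291  0.251 ] F [ 1.  -0.4  0.9] w 0.999
[[ 0.     0.292 -0.956]
 [-0.    -0.956 -0.292]
 [-1.     0.    -0.   ]]
turn 9.795083927976042e-05
[  18.4 -175.7 -134.1] [  98.4 -175.7 -134.1] [-0.45 -0.37  1.96  0.    1.56  0.83]
```

Request:
play_rows(plan=[[0,-44,-34,0,-0.6],[0,-88,-67,0,-0.4],[0,-132,-101,0,-0.4],[0,-176,-134,0,-0.4],[0,-176,-134,0,-0.4],[20,-176,-134,0,-0.4],[20,-176,-134,0,-0.4]])

```text
time: 1.98
tool_pos: [0.5148, 0.0754, 0.2279]
tool_rot: [-0.104, -0.697, -0.104, 0.701]
contact_force: [0.6, 0.5, -0.0]
gripper_width: 0.697
```

```bash
python3 - <<'E'
from g import *
f=grab('side','side1'); g=grab('top','top1')
s,R=show(); print(rel(tgt(.097,-24),s,R))
a=cv2.resize(f['img'][80:320,230:430],(400,480),interpolation=3);b=cv2.resize(g['img'][170:340,200:342],(400,480),interpolation=3)
cv2.imwrite('pics/c1.png',cv2.convertScaleAbs(np.hstack([a,b])[:,:,::-1],alpha=1.6))
E
```

```text
t 2.075 tcp [0.516  0.0754 0.2303] F [-0.2 -0.4 -0.2] w 0.7
[[-0.002  0.291 -0.957]
 [-0.    -0.957 -0.291]
 [-1.    -0.     0.002]]
[77.6 -2.3 -1.8]
```

View pics/c1.png

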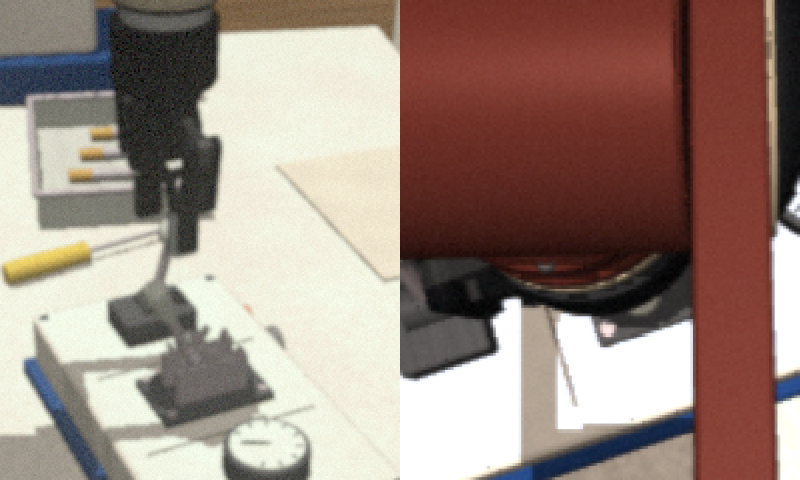

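The view is consistent with the numbers: the fingers straddle the bat head (crop pixel ~155,295) from above. The top camera is blocked by the arm. Next I descend and grip.

Request:
play_rows(plan=[[30,-2,-2,0,-0.4],[60,-2,-2,0,-0.4],[78,-2,-2,0,-0.4],[78,-2,-2,0,1],[78,-2,-2,0,1],[78,-2,-2,0,1],[78,-2,-2,0,1],[78,-2,-2,0,1]])

```text
time: 3.08
tool_pos: [0.5186, 0.0791, 0.155]
tool_rot: [0.105, 0.7, 0.105, -0.699]
contact_force: [-2.2, 0.9, 5.3]
gripper_width: 0.218
```

```bash
python3 - <<'E'
from g import *
f=grab('side','side2')
s,R=show(); print(rel(tgt(.097,-24),s,R),'width mm',85*s['gripper_width'])
c=s['tool_pos']
for r,d in[(.113,-24)]+[(.113,x) for x in(-16,-8,0,8,16,24)]+[(.097,24)]:
    print(r,d,(1000*R.T@(tgt(r,d)-tgt(.097,-24))).round(0))
a=cv2.resize(f['img'][100:300,240:400],(640,600)[:2],interpolation=3)
cv2.imwrite('pics/c2.png',cv2.convertScaleAbs(a[:,:,::-1],alpha=1.6))
E
```

```text
t 3.125 tcp [0.5186 0.0792 0.155 ] F [-2.7  0.2  5.8] w 0.214
[[ 0.002  0.293 -0.956]
 [ 0.    -0.956 -0.293]
 [-1.     0.    -0.002]]
[2.4 0.6 1.9] width mm 18.206481620939705
0.113 -24 [-15.   0.   6.]
0.113 -16 [-20.   0.  -8.]
0.113 -8 [-23.   0. -24.]
0.113 0 [-24.   0. -39.]
0.113 8 [-23.   0. -55.]
0.113 16 [-20.   0. -71.]
0.113 24 [-14.   0. -85.]
0.097 24 [  0.   0. -79.]
```

View pics/c2.png

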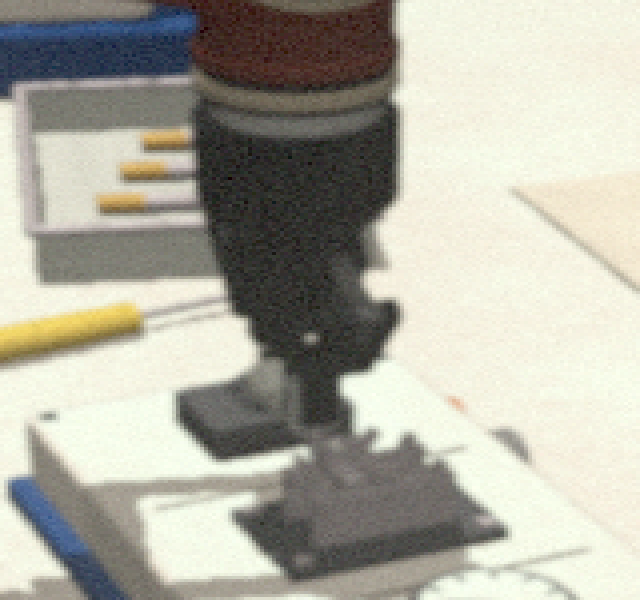

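The fingers have gripped the head at 18.2 mm (expected ~18). Now I pull out along the bat.

Request:
play_rows(plan=[[-4,0,2,0,1],[-8,0,4,0,1],[-12,0,5,0,1],[-16,0,7,0,1],[-17,0,7,0,1],[-17,0,7,0,1],[-17,0,7,0,1]])

```text
time: 4.0
tool_pos: [0.5119, 0.0773, 0.1691]
tool_rot: [0.104, 0.7, 0.105, -0.699]
contact_force: [5.8, 2.1, -8.5]
gripper_width: 0.212
```

```bash
python3 - <<'E'
from g import *
f=grab('side','side3')
s,R=show(); d=s['tool_pos']+[0,0,.019]-piv; print('r',np.linalg.norm(d),'deg',np.degrees(np.arctan2(d@u,d[2])),'width mm',85*s['gripper_width'])
a=cv2.resize(f['img'][170:300,270:400],(600,600),interpolation=3)
cv2.imwrite('pics/c3.png',cv2.convertScaleAbs(a[:,:,::-1],alpha=1.8))
E
```

```text
t 4.05 tcp [0.5119 0.0773 0.169 ] F [ 6.   2.3 -7.1] w 0.213
[[ 0.002  0.292 -0.956]
 [ 0.001 -0.956 -0.292]
 [-1.    -0.    -0.002]]
r 0.1141133520281356 deg -22.980159194230993 width mm 18.10943641840422
```

View pics/c3.png

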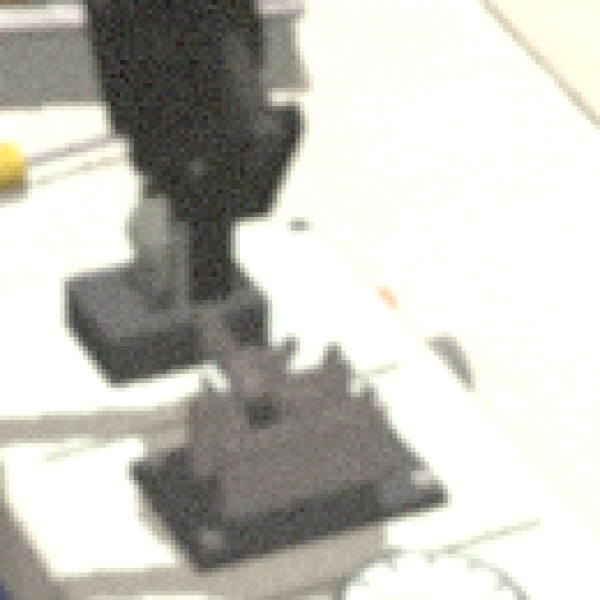

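The bat is pulled about 15.6 mm: the force along the axis is ~9 N and the cross pin is visible above the notch (265,375). Next is the swing along the arc.

Request:
play_rows(plan=[[-5,0,-14,0,1],[-8,0,-29,0,1],[-10,0,-45,0,1],[-9,0,-61,0,1],[-6,0,-77,0,1],[0,0,-91,0,1],[0,0,-91,0,1],[0,0,-91,0,1]])

```text
time: 5.05
tool_pos: [0.5997, 0.1036, 0.1724]
tool_rot: [0.105, 0.701, 0.104, -0.698]
contact_force: [1.7, -0.3, -0.6]
gripper_width: 0.002
```

```bash
python3 - <<'E'
from g import *
f=grab('side','side4')
s,R=show(); d=s['tool_pos']+[0,0,.019]-piv; print('r',np.linalg.norm(d),'deg',np.degrees(np.arctan2(d@u,d[2])),'width mm',85*s['gripper_width'],rel(tgt(.097,24),s,R))
a=cv2.resize(f['img'][170:300,270:400],(600,600),interpolation=3)
cv2.imwrite('pics/c4.png',cv2.convertScaleAbs(a[:,:,::-1],alpha=1.8))
E
```

```text
t 5.1 tcp [0.5996 0.1036 0.1724] F [0.9 0.1 0.2] w -0.003
[[ 0.004  0.292 -0.956]
 [ 0.    -0.956 -0.292]
 [-1.     0.001 -0.004]]
r 0.11813613566510252 deg 23.434863737636 width mm -0.2524820890585876 [19.7  0.2  7.6]
```

View pics/c4.png

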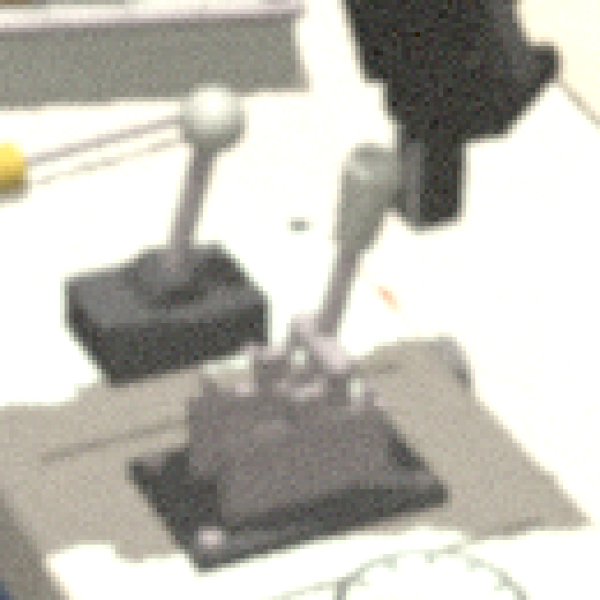

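The head slipped out of the grip late in the swing. The bat leans far, with its head at (370,190) and its pin at (320,340). I'll measure its lean and pull.

```bash
cat > bat.py <<'E'
from g import *
def bat(f):
    X=cloud(f)-piv; a,b,c=X@u,X@h,X[...,2]
    m=(abs(b)<.02)&(c>.052)&(c<.14)&(a>-.07)&(a<.075)&(f['img'].mean(2)>45)&(f['range_z']>0)
    for lo in np.arange(.04,.13,.01):
        q=m&(np.hypot(a,c)>=lo)&(np.hypot(a,c)<lo+.01)
        if q.sum()>3: print(round(lo,3),q.sum(),'a,b,c',a[q].mean().round(4),b[q].mean().round(4),c[q].mean().round(4),'deg',np.degrees(np.arctan2(a[q].mean(),c[q].mean())).round(1),'rmax',np.hypot(a,c)[q].max().round(4))
E
python3 - <<'E'
from bat import *
for n in('side0','side4'): print(n); bat(dict(np.load(n+'.npz')))
E
```

```text
side0
0.05 4 a,b,c -0.0261 -0.0023 0.0532 deg -26.1 rmax 0.0596
0.06 22 a,b,c -0.031 -0.0026 0.0574 deg -28.3 rmax 0.0692
0.07 25 a,b,c -0.035 -0.0034 0.0661 deg -27.9 rmax 0.0785
0.08 31 a,b,c -0.0395 -0.0056 0.0763 deg -27.4 rmax 0.0899
0.09 43 a,b,c -0.0435 -0.0061 0.0842 deg -27.3 rmax 0.0999
0.1 55 a,b,c -0.0472 -0.0075 0.0935 deg -26.8 rmax 0.1098
0.11 119 a,b,c -0.0513 -0.0032 0.1028 deg -26.5 rmax 0.1195
side4
0.05 55 a,b,c 0.007 -0.0017 0.0544 deg 7.3 rmax 0.06
0.06 29 a,b,c 0.0104 -0.002 0.0641 deg 9.3 rmax 0.0699
0.07 32 a,b,c 0.0127 -0.0027 0.0741 deg 9.7 rmax 0.0798
0.08 30 a,b,c 0.0154 -0.0026 0.0834 deg 10.4 rmax 0.0898
0.09 54 a,b,c 0.019 -0.0045 0.0937 deg 11.5 rmax 0.1
0.1 107 a,b,c 0.0291 -0.0053 0.0998 deg 16.3 rmax 0.11
0.11 108 a,b,c 0.0283 -0.0068 0.1107 deg 14.3 rmax 0.1199
0.12 118 a,b,c 0.0312 -0.0044 0.1195 deg 14.6 rmax 0.13
```

The bat leans ~+13° with its pin on the ridge, short of the far notch. I'll go over it with closed fingers and push it farther from the near side.

Request:
play_rows(plan=[[0,0,-12,0,1],[-35,0,-15,0,1],[-68,0,-10,0,1],[-70,0,35,0,1],[-70,0,77,0,1],[-35,0,77,0,1],[2,0,77,0,1],[2,0,77,0,1]])

```text
time: 6.1
tool_pos: [0.5228, 0.081, 0.1655]
tool_rot: [-0.104, -0.697, -0.105, 0.701]
contact_force: [-0.2, -0.9, 0.3]
gripper_width: -0.0
```

```bash
python3 - <<'E'
from bat import *
s,R=show(); d=s['tool_pos']-piv; print('a',d@u,'b',d@h,'c',d[2]); bat(grab('side','side5'))
E
```

```text
t 6.1 tcp [0.5228 0.081  0.1655] F [-0.2 -0.9  0.3] w -0.0
[[-0.006  0.292 -0.956]
 [-0.    -0.956 -0.292]
 [-1.    -0.002  0.006]]
a -0.033007480750827 b 0.001133108396705199 c 0.08252073671056713
0.05 51 a,b,c 0.0073 -0.0022 0.0542 deg 7.7 rmax 0.0598
0.06 33 a,b,c 0.0107 -0.0022 0.0647 deg 9.4 rmax 0.0697
0.07 30 a,b,c 0.0134 -0.0024 0.0742 deg 10.3 rmax 0.0795
0.08 36 a,b,c 0.0064 -0.0033 0.0834 deg 4.4 rmax 0.0897
0.09 86 a,b,c -0.005 -0.0048 0.0913 deg -3.1 rmax 0.0999
0.1 100 a,b,c -0.0039 -0.0054 0.1015 deg -2.2 rmax 0.1099
0.11 124 a,b,c 0.0007 -0.0058 0.1114 deg 0.3 rmax 0.12
0.12 90 a,b,c 0.0079 -0.0025 0.1194 deg 3.8 rmax 0.1272
```

Request:
play_rows(plan=[[0,0,-20,0,1],[0,0,-30,0,1],[0,0,-37,0,1],[0,0,-43,0,1],[0,0,-48,0,1],[0,0,-51,0,1],[0,0,-52,0,1],[0,0,-52,0,1]])

```text
time: 7.15
tool_pos: [0.5703, 0.095, 0.1676]
tool_rot: [-0.105, -0.695, -0.104, 0.704]
contact_force: [-14.8, -4.4, 7.8]
gripper_width: -0.003
```

```bash
python3 - <<'E'
from bat import *
s,R=show(); d=s['tool_pos']-piv; print('a',d@u,'b',d@h,'c',d[2]); f=grab('side','side6'); bat(f)
a=cv2.resize(f['img'][170:300,270:400],(600,600),interpolation=3)
cv2.imwrite('pics/c6.png',cv2.convertScaleAbs(a[:,:,::-1],alpha=1.8))
E
```

```text
t 7.15 tcp [0.5703 0.095  0.1676] F [-14.8  -4.4   7.8] w -0.003
[[-0.012  0.293 -0.956]
 [-0.003 -0.956 -0.293]
 [-1.    -0.     0.013]]
a 0.0165362502866007 b 0.0006404042456243228 c 0.08455881527180102
0.05 20 a,b,c 0.0162 -0.0024 0.0548 deg 16.5 rmax 0.06
0.06 31 a,b,c 0.0195 -0.0022 0.0622 deg 17.4 rmax 0.0691
0.07 29 a,b,c 0.0235 -0.0022 0.0704 deg 18.5 rmax 0.0797
0.08 64 a,b,c 0.0226 -0.0055 0.0819 deg 15.4 rmax 0.0899
0.09 77 a,b,c 0.0203 -0.0058 0.092 deg 12.4 rmax 0.0998
0.1 98 a,b,c 0.0256 -0.0062 0.1009 deg 14.2 rmax 0.11
0.11 82 a,b,c 0.0242 -0.0042 0.1099 deg 12.4 rmax 0.1191
0.12 20 a,b,c 0.0082 0.0002 0.1227 deg 3.8 rmax 0.1292
```

View pics/c6.png

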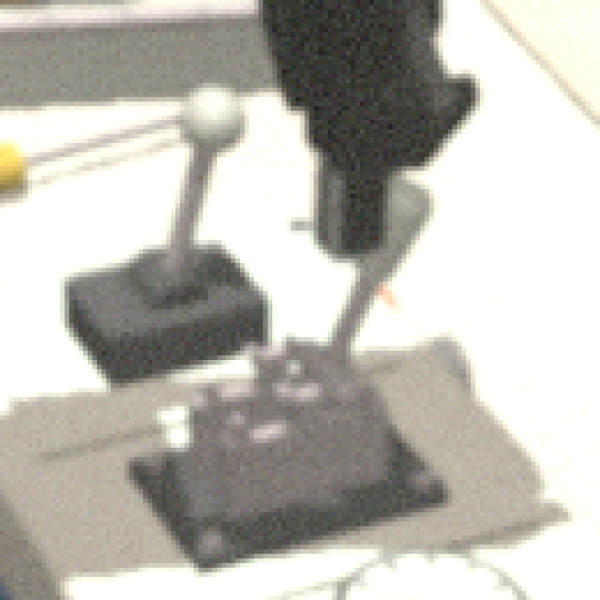

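The bat now leans far (head at ~400,215) and the pin is no longer above the teeth. The 15 N reaction suggests the end stop. I'll back off, lift clear and check.

Request:
play_rows(plan=[[0,0,10,0,1],[0,0,35,0,1],[-10,0,60,0,1],[-50,0,85,0,1],[-100,0,110,0,1],[-130,0,150,0,1],[-130,0,150,0,1]])

```text
time: 8.07
tool_pos: [0.4313, 0.0521, 0.3025]
tool_rot: [0.105, 0.702, 0.104, -0.696]
contact_force: [1.1, 0.0, 0.2]
gripper_width: 0.001
```

```bash
python3 - <<'E'
from bat import *
s,R=show(); f=grab('side','side7'); bat(f); g=grab('top','top7')
for n,h0,h1 in(('side','side0',f),):
    for F in(dict(np.load(h0+'.npz')),h1):
        X=cloud(F);m=(np.linalg.norm(X-[.537,.197,.166],axis=-1)<.03)&(X[...,2]>.155);print('ball',m.sum(),X[m].mean(0).round(4))
a=cv2.resize(f['img'][170:300,270:400],(400,400),interpolation=3);b=cv2.resize(g['img'][190:320,200:330],(400,400),interpolation=3)
cv2.imwrite('pics/c7.png',cv2.convertScaleAbs(np.hstack([a,b])[:,:,::-1],alpha=1.8))
E
```

```text
t 8.075 tcp [0.4313 0.0521 0.3025] F [1.1 0.  0.2] w 0.001
[[ 0.009  0.292 -0.956]
 [-0.    -0.957 -0.292]
 [-1.     0.003 -0.008]]
0.05 21 a,b,c 0.0161 -0.0023 0.0548 deg 16.3 rmax 0.0599
0.06 32 a,b,c 0.0201 -0.0017 0.0623 deg 17.9 rmax 0.0699
0.07 30 a,b,c 0.0234 -0.0026 0.0715 deg 18.1 rmax 0.0797
0.08 53 a,b,c 0.026 -0.0044 0.081 deg 17.8 rmax 0.09
0.09 66 a,b,c 0.0299 -0.005 0.0901 deg 18.4 rmax 0.0999
0.1 81 a,b,c 0.0333 -0.0058 0.1 deg 18.4 rmax 0.11
0.11 44 a,b,c 0.0383 -0.0019 0.1053 deg 20.0 rmax 0.1142
ball 170 [0.536  0.1924 0.1684]
ball 170 [0.536  0.1923 0.1684]
```

View pics/c7.png

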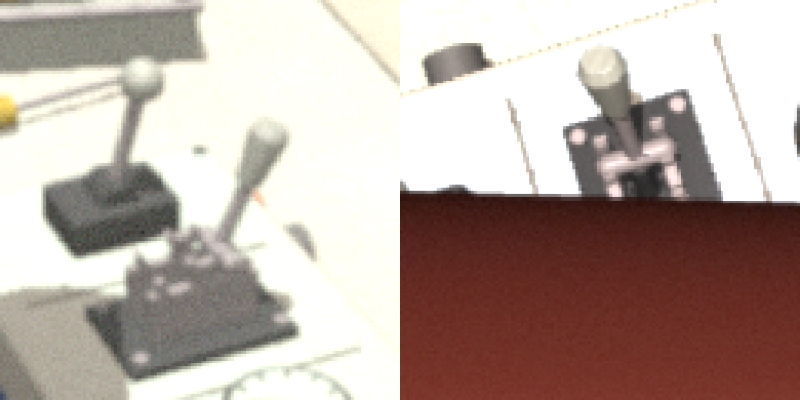

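```bash
python3 - <<'E'
from bat import *
for n in('top0','top7','side0','side7'):
    X=cloud(dict(np.load(n+'.npz')))-piv; a,b,c=X@u,X@h,X[...,2]
    m=(abs(b)<.02)&(c>.097)&(c<.16)&(abs(a)<.075); q=np.array([a[m].mean(),b[m].mean(),c[m].mean()])
    print(n,m.sum(),q.round(4),'deg',np.degrees(np.arctan2(q[0],q[2])).round(1),'r',np.hypot(q[0],q[2]).round(4),'a',a[m].min().round(4),a[m].max().round(4),'cmax',c[m].max().round(4))
E
```

```text
top0 213 [-0.0477 -0.0003  0.1042] deg -24.6 r 0.1146 a -0.0574 -0.0364 cmax 0.1095
top7 207 [ 0.0376 -0.0004  0.1041] deg 19.9 r 0.1106 a 0.028 0.0494 cmax 0.1096
side0 120 [-0.0502 -0.0035  0.103 ] deg -26.0 r 0.1146 a -0.0596 -0.0391 cmax 0.1086
side7 111 [ 0.0349 -0.004   0.1027] deg 18.8 r 0.1085 a 0.0251 0.0469 cmax 0.1085
```

The ball hasn't moved. The bat head's top is at the same height as at the start, so it is fully in. The shank has swung about 46° and sits where it did when pressed against the stop. I'm handing in.

```bash
python3 -c "
from plant import manip
print(manip.job_done(), manip.state()['time'])"
```

```text
the job is handed in; nothing more can be done
the job is handed in; nothing more can be done
```

The locking bat is flipped to the far side and, by my measurements, fully home in its far notch. I handed the job in at about 8 s of the 32 s allowed; no verdict was reported.

**What I did:** I gripped the bat's head and pulled it out about 15–16 mm against roughly 9 N of spring force, then swung it over. Late in the swing the head slipped out of the fingers, leaving the bat at about +13° with its pin on the ridge. I went over it with the fingers closed, pushed it on to the end stop (about 15 N of reaction) and lifted clear.

**Last checks:**
- **In the notch:** the head's top is as high as at the start, within about 1 mm in both views. That means it is fully in, given the lean.
- **Swing:** the shank has turned about 46°, or 0.80 rad, and did not move back when I released it.
- **Plain lever:** its ball moved about 0.1 mm in the camera.
- **Robot:** it is clear of everything, with a wrist force of about 1 N.

**One disagreement:** the head's edges give a smaller swing, about 44° or 0.77 rad, and the top-view head centre read +20° instead of +24°. I put this down to the oblique view and an error in my pivot estimate. Both readings are above the 0.70 rad needed.

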